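# Clip the trolley's rail pin

## Task

The guard rail's lock pin on the steel trolley has been slid in but still lacks its R-clip. Draw the R-clip up out of its keeper tube, find the pin's cross-hole with the straight leg, and push the clip down from above until its bent leg has ridden over the pin and snapped home around it, then let go. Work gently, by feel: do not lean hard on the pin or the clip, and leave the pot, the mug and the wooden spoons as they are.

Things in the scene. Friction and masses are not known exactly. Their poses are not given: they have to be found in the camera images.
- trolley: Compact steel trolley, top 340 x 560 mm. Origin: centre of its top, on the surface; z up, x to the guard rail at its far edge, y left along the rail. The rail, a 14 mm bar 88 mm up, stands in two sockets, at y = -140 and y = +200 mm. From each a 20 mm lock pin points to -x, level, axis 40 mm up. The one at +200 is already clipped (a pattern: leave it); clip the one at -140.
- socket (a point): Centre of the top of the socket of the pin to be clipped: a steel block 58 mm along x, 40 mm along y, 55 mm high. Axes as the trolley's. Its face towards -x, where the pin comes out, is 29 mm from this point. The rail's 22 mm post stands 15 mm to the +x side.
- pin_root (a point): Point fixed to the trolley (same axes) where the pin's axis leaves the socket's face. The pin, 20 mm thick, has one vertical cross-hole, 6.6 mm wide. It was slid in by hand and left anywhere, so the hole's centre is 6 to 38 mm out (-x) from here: unmeasured, find it by feel or sight. The pin slides endways only if shoved with 16 N, and cannot turn. Its free end is 13 mm beyond the hole.
- clip_coil (a point): Centre of the R-clip's coil, to be gripped across its 10 mm, fingers closing along y: two turns of 5 mm wire, 26 mm across. Axes: z up the clip, y the coil's axis, x from straight leg to bent leg. The straight leg, 5 mm round with a rounded end, runs along z 10.5 mm to the -x side and ends 72 mm below. The sprung bent leg ends 66 mm below, flared, 4.5 mm to the +x side. 45 g.
- clip_tip (a point): The very end of the R-clip's straight leg; axes as clip_coil's. With the tip resting on top of the pin (10 mm above its axis), home is 36 mm further down.
- clip_seat (a point): Point on the straight leg's axis 26 mm above its tip, axes as clip_coil's: lies on the pin's axis when the clip is home (1.5 mm of play up and down). The clip goes on from above with its plane square across the pin, the bent leg on either side. A force above 30 N spoils clip or pin: the clip's neck stops it hard 1.5 mm past home.
- clip_leg (a joint): How far the bent leg is sprung open, rad: 0 at rest, about 0.045 as it passes over the pin, 0 again when snapped home. Pushing down, it starts to ride 18 mm above home, needs most push (roughly 5 to 15 N) 12 mm above home, and snaps on 4 mm above home.
- keeper: Steel keeper fixed to the trolley's top: foot plate 44 x 30 mm and an upright square tube, 15 mm outside, 7.4 mm bore, open top 32 mm above the trolley's top. Origin: centre of its underside, z up. The R-clip stands in it, straight leg in the bore, bent leg astride the wall on the keeper's +x side, coil centre 75 mm up; it lifts straight out almost freely.
- pot: White enamel pot with its lid on, 160 mm across, 141 mm high, two side handles; leave alone. Origin: centre of its underside.
- cup: White ceramic mug, 76 mm across, 75 mm high, one handle; leave alone. Origin: centre of its underside.
- spoon_a: Wooden spoon, 240 mm long, lying near the robot's edge of the trolley; leave alone. Origin: underside, near its middle, x towards the bowl.
- spoon_b: The second wooden spoon, beside the first; leave alone. Origin: underside, near its middle, x towards the bowl.

How it is judged:
By the outcome, as a careful person would: the job done as asked, in the order asked, and still so for the second after the job is handed in, with the robot touching nothing.
It also fails if it takes over 61 s, if anything falls off the work surface, if the arm or the gripper's body presses on something with over 40 N, if the wrist force passes 120 N, or if a joint passes its speed limit or range.

## Robot

A 6-joint arm with a two-finger parallel gripper is mounted at the origin on the work surface. World frame = base frame: x ahead of the robot, y to its left, z up, the work surface at z = 0. Lengths are in m, angles in rad, forces in N, time in s.
With the tool pointing down it reaches from about 0.3 to 0.775 m from the base axis. Payload 14.6 kg.
Tool frame: the origin (TCP) lies midway between the tips of the shut fingers; the grasp point (between the pads) lies 19 mm behind it (ctrl.pinch_z is the distance from the TCP to the grasp point, in m); z points along the fingers, y is the line along which they close (so a half turn about z gives the same grasp; the last joint's range is limited). The gripper opens to 94 mm and grips with 3 to 60 N. Pads are 16 mm wide; open, the fingers measure 119 mm over their backs; the gripper's body (75 mm by 177 mm) begins 78 mm behind the grasp point.
Start: joints at [1.046, 0.3, 1.521, -0, 1.321, -0.067], TCP at [0.243, 0.493, 0.205] pointing down, gripper open.
Joint ranges: [-3.03, 3.03], [-0.79, 2.21], [0.23, 2.52], [-1.04, 4.18], [0, 3.07], [-2.55, 2.55]. Speed limits (rad/s): [2.22, 2.22, 2.57, 3.14, 3.14, 3.14].

## Interface

Orientations are given as [roll, pitch, yaw] about the fixed x, y, z axes, in that order (R = Rz(yaw) Ry(pitch) Rx(roll)).
In Python, from station import ctrl gives the robot as it stands.
- The arm moves only by the tool jog_arm, never from a script. Its argument "motion" is a list of rows, each a list of 7 numbers: the shift along the tool's x, y, z in m, then the turn, a rotation vector about the tool's x, y, z in rad, then the opening, from -1 (shut) to 1 (fully open). In form: [[tx, ty, tz, rx, ry, rz, gripper], ...]. A call has 1 to 5 rows; each row shifts and turns the commanded pose from where the row before left it, along the tool's axes as they then stand; what a row does not reach is not made up. A row lasts 1/10 s, in which the tool goes at most 50 mm and 8.59 degrees, less where a joint would pass 70% of its speed; a pose out of reach is approached as far as the arm can. A call is refused whole if a number of a shift passes 0.05 or a number of a turn 0.15, either way. A call with a gripper value outside its range is refused whole. The fingers move at their own pace and stop on an object; "squeeze" is the grip in N (left out, the last holds). Time passes only in rows, so rows that do not move let the fingers close. It gives the time, the measured TCP pose, the force, the opening and the grip force at its end, in the units of the state.
- ctrl.get_obs(): the state, without advancing time (a new reading comes with each control period).
- ctrl.camera(name): name is "scene" or "top" or "wrist"; returns the picture (480x640x3 uint8, red, green, blue); there is no depth.
- ctrl.camera_model(name): a dict with "intrinsics" (3x3 intrinsics, pixels), "k1" (the pictures are not rectified: a ray, as slopes to the right and down, at radius r is drawn at 1 + k1 r^2 times it, then the intrinsics apply), "rvec" (rotation vector, rad) and "tvec" (3), from world to camera coordinates, as OpenCV has them. Camera axes: x right, y down, z forward; pixel columns grow to the right and rows downward; lengths in m; the calibration is good to about 2 mm. A picture is of the moment at which its call begins: read the wrist's pose just before it. camera_model takes no time and is no camera call; for the wrist camera it gives the pose at the moment of the call.
- ctrl.hand_in(): hands the job in; it is judged then, once.
The state is a dict: "time_s": time; "qpos": joint angles; "joint_vel": joint speeds; "tau": joint torques, N m; "ee_pos": TCP position; "eef_rot": TCP orientation; "force": force on the tool from outside, world axes, zero at the start; "moment": the same for the moment, N m; "grip_width": finger opening in m; "grip_force": force on a finger pad.
Only numpy, scipy, OpenCV 4.12 (cv2) and the standard library are available. Lean on these libraries where they do the work, as an engineer would, in place of code of your own. Each camera call takes 0.05 s, during which the arm holds its last target. There are 200 camera calls.

## Working session

There is one attempt and no reset: what is moved stays moved. The work goes in short steps, Python scripts to look and compute and a tool call to move; the robot and the scene stay as the last step left them, time stands still between calls to the robot, and variables do not carry over. Pictures are saved under pics/ and viewed, at most 10 in all, crops included, and the job is handed in when it is done.

Besides the shell and the picture viewer there is one more tool, called after ">>>" by a JSON object that holds its "fn" and its "kwargs", one argument or row to a line. jog_arm: Moves the arm, as the interface text tells. Its arguments: {"type":"object","properties":{"motion":{"type":"array"},"squeeze":{"type":"number"}},"required":["motion"]}

```bash
mkdir -p pics
cat > h.py <<'E'
import numpy as np,cv2
from station import ctrl
def cam(n):
    m=ctrl.camera_model(n);R=cv2.Rodrigues(np.array(m['rvec'],float))[0];return np.array(m['intrinsics'],float),float(m['k1']),R,np.array(m['tvec'],float).ravel()
def ray(m,u,v):
    K,k,R,t=m;x=np.linalg.solve(K,[u,v,1.])[:2];s=x.copy()
    for _ in range(30): s=x/(1+k*(s@s))
    d=R.T@np.array([s[0],s[1],1]);return -R.T@t,d/np.linalg.norm(d)
def onz(m,u,v,z):
    c,d=ray(m,u,v);return c+d*(z-c[2])/d[2]
def proj(m,P):
    K,k,R,t=m;p=R@np.array(P,float)+t;s=p[:2]/p[2];s=s*(1+k*(s@s));return (K@[s[0],s[1],1])[:2]
def tri(ms,ps):
    A=np.zeros((3,3));b=np.zeros(3)
    for m,p in zip(ms,ps):
        c,d=ray(m,*p);M=np.eye(3)-np.outer(d,d);A+=M;b+=M@c
    X=np.linalg.solve(A,b);return X,[np.round(proj(m,X)-p,1) for m,p in zip(ms,ps)]
def snap(n,f):
    m=cam(n);im=ctrl.camera(n);cv2.imwrite('pics/'+f,im[:,:,::-1]);return m,im
E
python3 - <<'E'
from h import *
for n in ('scene','top'):
    m,_=snap(n,n+'1.png');print(n,m[0].tolist(),m[1],(-m[2].T@m[3]).round(3),m[2].round(2).tolist())
o=ctrl.get_obs();print(o)
E
```

```text
scene [[500.3925366510183, 0.0, 309.76976854949], [0.0, 500.3925366510183, 233.97517440639913], [0.0, 0.0, 1.0]] -0.07004285909834353 [ 0.901 -0.394  0.562] [[0.8, 0.6, -0.0], [0.39, -0.52, -0.75], [-0.46, 0.6, -0.66]]
top [[613.1779304589621, 0.0, 323.116841895624], [0.0, 613.1779304589621, 241.47832231073994], [0.0, 0.0, 1.0]] -0.09713036740125716 [0.508 0.079 0.949] [[0.02, -1.0, 0.01], [-1.0, -0.02, -0.08], [0.08, -0.01, -1.0]]
{'time_s': 0.1, 'qpos': array([ 1.04636010e+00,  3.00392560e-01,  1.52151587e+00, -7.63622628e-06,
        1.32070249e+00, -6.66234656e-02]), 'joint_vel': array([ 0.0014398 , -0.00056022, -0.00058652,  0.00092903,  0.00022457,
        0.00017101]), 'tau': array([ 1.63185832e-03, -5.32641685e+01, -3.53282905e+01,  7.10629835e-02,
        2.35595932e-02, -5.94152448e-05]), 'ee_pos': array([0.24299088, 0.49314976, 0.204957  ]), 'eef_rot': array([-3.14057615e+00, -6.04102107e-05,  2.68378175e+00]), 'force': array([0.16905307, 0.10223384, 0.39029735]), 'moment': array([ 0.01439483, -0.01601339, -0.00811492]), 'grip_force': 0.0, 'grip_width': 0.09403773291140706}
```

View pics/scene1.png

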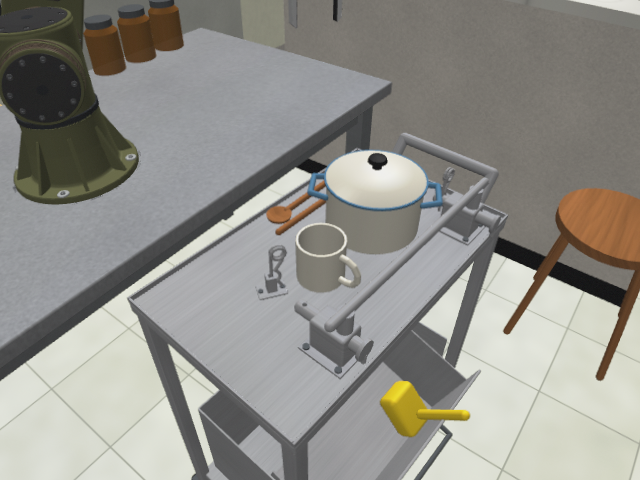

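View pics/top1.png

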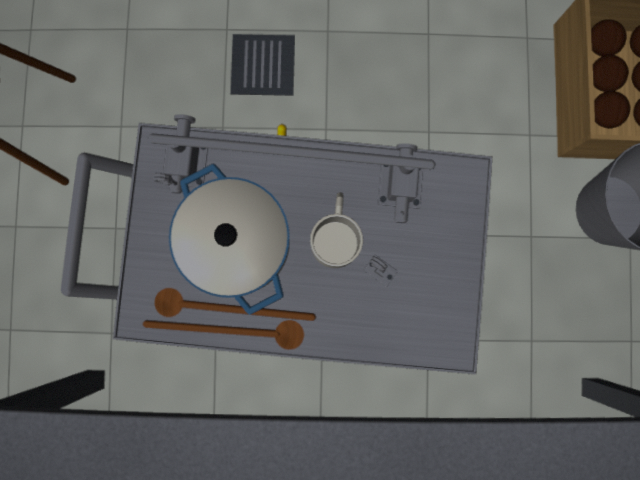

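Scene: clip in keeper at about (275,265), the target socket at (335,335) with its pin at (305,310). Top: keeper at (381,267), target pin at (402,210), trolley corners (491,157), (475,372), (116,337) and (140,124).

Run:
```python
from h import *
ms=cam('scene');mt=cam('top')
for s,t in [((133,302),(475,372)),((295,441),(491,157)),((505,215),(140,124)),((279,253),(381,264))]:
    print(*tri([ms,mt],[s,t]))
a=cv2.imread('pics/top1.png')[130:290,340:450];b=cv2.imread('pics/scene1.png')[235:375,240:390]
cv2.imwrite('pics/z.png',np.hstack([cv2.resize(a,(393,572),interpolation=2),cv2.resize(b,(400,572)if 0 else (400,572),interpolation=2)]))
```

```text
[ 3.88370053e-01 -1.64265674e-01  3.52729645e-04] [array([-2.4, -0.1]), array([-1.8, -1.5])]
[ 0.72134874 -0.18907679  0.01205005] [array([-0.5,  0. ]), array([-0.2, -0.3])]
[0.76252056 0.36300167 0.00886612] [array([ 0.7, -0.1]), array([0.3, 0.7])]
[ 0.54932223 -0.00945972  0.0755184 ] [array([-1.9,  0. ]), array([-1.2, -1.5])]
```

View pics/z.png

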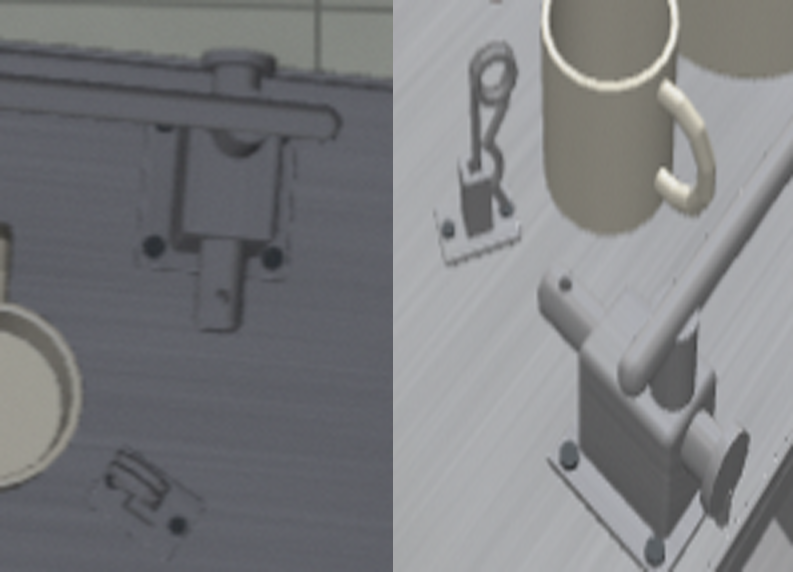

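Crop: the cross-hole is visible at z.png (222,295) in top and (565,284) in scene. The keeper's foot screws are at (110,480) and (178,525), with the coil around (140,478) in top and (495,73) in scene, so I can measure from these.

Run:
```python
from h import *
ms=cam('scene');mt=cam('top')
T=lambda x,y:(x/3.5727+340-.36,y/3.575+130-.36)
S=lambda x,y:((x-393)/2.6667+240-.3,y/4.0857+235-.36)
def p(n,s,t): print(n,*tri([ms,mt],[S(*s),T(*t)]))
p('hole',(565,284),(222,295));p('coil',(495,73),(140,478));p('screwk',(449,229),(178,525));p('screws',(569,455),(153,246) if 0 else (272,258))
p('railend',(632,378),(330,123))
a=onz(mt,*T(178,525),.006);b=onz(mt,*T(110,480),.006);print('screws',a,b,np.degrees(np.arctan2(*(b-a)[1::-1])))
a=onz(mt,*T(118,458),.088);b=onz(mt,*T(165,492),.088);print('coil dir',a,b,np.degrees(np.arctan2(*(a-b)[1::-1])))
for n,q in dict(hole=(222,295),pend=(220,329),root=(222,240),rl=(200,300),rr=(243,300)).items(): print(n,onz(mt,*T(*q),.05))
```

```text
hole [ 0.62520316 -0.04427027  0.05027492] [array([ 0.5, -0. ]), array([0.3, 0.3])]
coil [ 0.54864148 -0.00775886  0.07486486] [array([-0.4,  0. ]), array([-0.3, -0.3])]
screwk [ 0.53146408 -0.03180971  0.00454248] [array([-0.1,  0. ]), array([-0., -0.])]
screws [ 0.64799456 -0.07191834  0.00579531] [array([ 0.2, -0. ]), array([0.1, 0.1])]
railend [ 0.6911296  -0.08158241  0.08861295] [array([-0.1,  0. ]), array([-0.1, -0.1])]
screws [ 0.53136827 -0.03169279  0.006     ] [ 0.55022822 -0.00208483  0.006     ] 57.50330820324062
coil dir [0.55528964 0.00192233 0.088     ] [ 0.54223329 -0.01678865  0.088     ] 55.09300488110388
hole [ 0.62573931 -0.04390127  0.05      ]
pend [ 0.61155369 -0.04316908  0.05      ]
root [ 0.64874877 -0.04375189  0.05      ]
rl [ 0.62346511 -0.03476375  0.05      ]
rr [ 0.62383346 -0.05265946  0.05      ]
```

>>> {"fn": "jog_arm", "kwargs": {
  "motion": [
    [0,0,-0.03,0,0,0.145,1],
    [0,-0.04,0,0,0,0.145,1],
    [0,-0.04,0,0,0,0.145,1],
    [0,-0.04,0,0,0,0.145,1],
    [0,-0.04,0,0,0,0.145,1]
  ]
}}

```text
time_s: 0.6
ee_pos: [0.1268, 0.3842, 0.2351]
eef_rot: [-3.141, 0.0, 1.952]
force: [-0.5, 1.0, 0.6]
grip_width: 0.094
grip_force: 0.0
```

```bash
cat >> h.py <<'E'
def plan(x,y,z,yaw,n,g=1,lim=.05):
    o=ctrl.get_obs();p=np.array(o['ee_pos']);c=o['eef_rot'][2];D=np.array([x,y,z])-p;dy=(yaw-c+np.pi)%(2*np.pi)-np.pi
    print('err',D.round(4),round(dy,4),'rp',o['eef_rot'][:2].round(4))
    for i in range(n):
        a=c+dy*i/n;d=D/n;print([round(v,4) for v in (np.cos(a)*d[0]+np.sin(a)*d[1],np.sin(a)*d[0]-np.cos(a)*d[1],-d[2])]+[0,0,round(-dy/n,4),g])
E
python3 -c "
from h import *
plan(.5485,-.008,.235,.98,13,0)"
```

```text
err [ 4.217e-01 -3.922e-01 -1.000e-04] -0.9718 rp [-3.1413e+00  4.0000e-04]
[np.float64(-0.0401), np.float64(0.0189), np.float64(0.0), 0, 0, np.float64(0.0748), 0]
[np.float64(-0.0385), np.float64(0.0218), np.float64(0.0), 0, 0, np.float64(0.0748), 0]
[np.float64(-0.0368), np.float64(0.0247), np.float64(0.0), 0, 0, np.float64(0.0748), 0]
[np.float64(-0.0349), np.float64(0.0273), np.float64(0.0), 0, 0, np.float64(0.0748), 0]
[np.float64(-0.0327), np.float64(0.0299), np.float64(0.0), 0, 0, np.float64(0.0748), 0]
[np.float64(-0.0304), np.float64(0.0322), np.float64(0.0), 0, 0, np.float64(0.0748), 0]
[np.float64(-0.0279), np.float64(0.0344), np.float64(0.0), 0, 0, np.float64(0.0748), 0]
[np.float64(-0.0253), np.float64(0.0364), np.float64(0.0), 0, 0, np.float64(0.0748), 0]
[np.float64(-0.0225), np.float64(0.0382), np.float64(0.0), 0, 0, np.float64(0.0748), 0]
[np.float64(-0.0196), np.float64(0.0397), np.float64(0.0), 0, 0, np.float64(0.0748), 0]
[np.float64(-0.0165), np.float64(0.0411), np.float64(0.0), 0, 0, np.float64(0.0748), 0]
[np.float64(-0.0134), np.float64(0.0422), np.float64(0.0), 0, 0, np.float64(0.0748), 0]
[np.float64(-0.0102), np.float64(0.0431), np.float64(0.0), 0, 0, np.float64(0.0748), 0]
```

>>> {"fn": "jog_arm", "kwargs": {
  "motion": [
    [-0.04,0.019,0,0,0,0.075,0],
    [-0.0385,0.022,0,0,0,0.075,0],
    [-0.037,0.0245,0,0,0,0.075,0],
    [-0.035,0.0275,0,0,0,0.075,0],
    [-0.0325,0.03,0,0,0,0.075,0]
  ]
}}

```text
time_s: 1.1
ee_pos: [0.292, 0.2345, 0.2355]
eef_rot: [3.141, -0.0, 1.581]
force: [0.8, 1.4, -0.2]
grip_width: 0.0571
grip_force: 0.0
```

>>> {"fn": "jog_arm", "kwargs": {
  "motion": [
    [-0.0305,0.032,0,0,0,0.075,0],
    [-0.028,0.0345,0,0,0,0.075,0],
    [-0.0255,0.0365,0,0,0,0.075,0],
    [-0.0225,0.038,0,0,0,0.075,0],
    [-0.0195,0.0395,0,0,0,0.075,0]
  ]
}}

```text
time_s: 1.6
ee_pos: [0.4548, 0.084, 0.2353]
eef_rot: [-3.141, 0.0, 1.205]
force: [0.1, 1.1, 0.9]
grip_width: 0.0467
grip_force: 0.0
```

>>> {"fn": "jog_arm", "kwargs": {
  "motion": [
    [-0.0165,0.041,0,0,0,0.075,0],
    [-0.0135,0.042,0,0,0,0.075,0],
    [-0.01,0.043,0,0,0,0.075,0],
    [0,0,0,0,0,0,0]
  ]
}}

```text
time_s: 2.0
ee_pos: [0.5531, -0.0072, 0.2339]
eef_rot: [-3.14, 0.001, 0.978]
force: [-0.3, -0.5, 0.0]
grip_width: 0.047
grip_force: 0.0
```

Run:
```python
from h import *
m,im=snap('wrist','w1.png')
o=ctrl.get_obs();print(o['ee_pos'],o['eef_rot'],o['force'])
for n,P in dict(coil=(.5485,-.008,.075),hole=(.6255,-.044,.05)).items():print(n,proj(m,P))
print((-m[2].T@m[3]).round(3))
```

```text
[ 0.55177212 -0.00556496  0.23413703] [-3.13979273e+00  1.08129190e-03  9.81085556e-01] [-1.07474588  1.09596265  0.37417721]
coil [314.29351719 226.62616469]
hole [406.89615073 206.93039229]
[0.59  0.048 0.413]
```

View pics/w1.png

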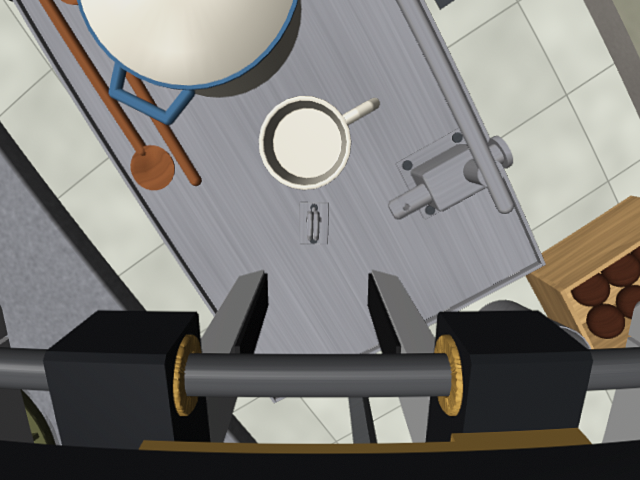

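Wrist view: keeper plate (301..328, 202..244) upright in the picture, so the yaw matches. The clip is at (314,222) and the pin at (405,205). I'll zoom for a finer fix.

Run:
```python
import cv2
i=cv2.imread('pics/w1.png');import numpy as np
cv2.imwrite('pics/z2.png',np.hstack([cv2.resize(i[195:250,285:345],(480,440),interpolation=2),cv2.resize(i[180:235,380:420],(320,440),interpolation=2)]))
```

```text
(no output)
```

View pics/z2.png

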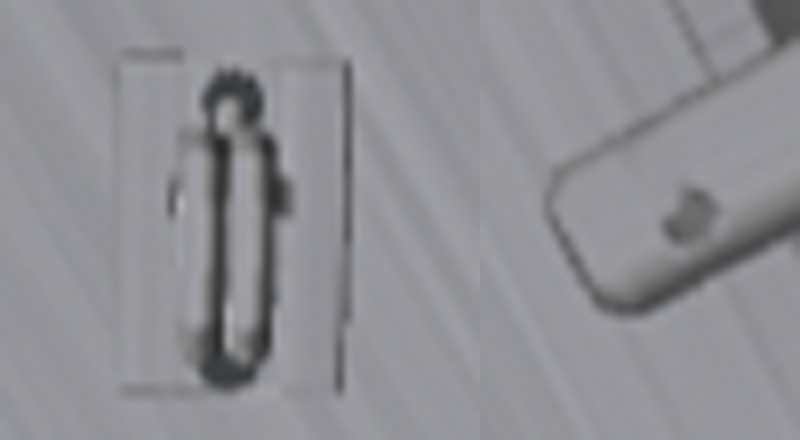

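Run:
```python
from h import *
m=cam('wrist');ms=cam('scene');mt=cam('top')
print('coil',onz(m,313,225.6,.078),onz(m,313,225.6,.085))
T=(222/3.5727+339.64,295/3.575+129.64);S=((565-393)/2.6667+239.7,284/4.0857+234.64)
print('hole',onz(m,405.8,206.4,.05),tri([m,ms,mt],[(405.8,206.4),S,T]))
# keeper plate corners for yaw
q=[onz(m,285+x/8-.4,195+y/8-.4,.003) for x,y in ((118,60),(118,390),(348,62),(338,390))]
print([v.round(4) for v in q],[np.degrees(np.arctan2(*(a-b)[1::-1])) for a,b in ((q[0],q[1]),(q[2],q[3]))],sum(q)/4)
plan(.5485,-.0075,.130,.98,4,0)
```

```text
coil [ 0.54708735 -0.00450668  0.078     ] [ 0.54795803 -0.00337006  0.085     ]
hole [ 0.62370629 -0.04112925  0.05      ] (array([ 0.62452516, -0.04306692,  0.04844283]), [array([1.5, 1. ]), array([0.6, 0.1]), array([-0.7,  0.9])])
[array([0.5398, 0.0114, 0.003 ]), array([ 0.5153, -0.0245,  0.003 ]), array([ 0.5641, -0.0052,  0.003 ]), array([ 0.5392, -0.0404,  0.003 ])] [np.float64(55.628279003953224), np.float64(54.81316934676367)] [ 0.53962368 -0.01466495  0.003     ]
err [-0.0033 -0.0019 -0.1041] -0.0011 rp [-3.1398e+00  1.1000e-03]
[np.float64(-0.0009), np.float64(-0.0004), np.float64(0.026), 0, 0, np.float64(0.0003), 0]
[np.float64(-0.0009), np.float64(-0.0004), np.float64(0.026), 0, 0, np.float64(0.0003), 0]
[np.float64(-0.0009), np.float64(-0.0004), np.float64(0.026), 0, 0, np.float64(0.0003), 0]
[np.float64(-0.0009), np.float64(-0.0004), np.float64(0.026), 0, 0, np.float64(0.0003), 0]
```

>>> {"fn": "jog_arm", "kwargs": {
  "motion": [
    [-0.0027,-0.0034,0.03,0,0,0.015,0],
    [0,0,0.045,0,0,0,0],
    [0,0,0.045,0,0,0,0],
    [0,0,0.035,0,0,0,0],
    [0,0,0.013,0,0,0,0]
  ]
}}

```text
time_s: 2.55
ee_pos: [0.5447, -0.0035, 0.0645]
eef_rot: [-3.137, 0.002, 0.97]
force: [0.0, 0.0, -0.1]
grip_width: 0.047
grip_force: 0.0
```

>>> {"fn": "jog_arm", "kwargs": {
  "motion": [
    [0,0,0.01,0,0,0,0],
    [0,0,0,0,0,0,0],
    [0,0,0,0,0,0,0]
  ]
}}

```text
time_s: 2.85
ee_pos: [0.5476, -0.0043, 0.0589]
eef_rot: [3.14, -0.001, 0.969]
force: [-0.3, 0.7, -0.2]
grip_width: 0.047
grip_force: 0.0
```

Run:
```python
from h import *
o=ctrl.get_obs();print(o['ee_pos'],o['eef_rot'],o['force'])
m,i=snap('wrist','w2.png');c=(i[:,:,::-1])[250:480,200:440];s,j=snap('scene','s2.png')
cv2.imwrite('pics/z3.png',np.hstack([cv2.resize(c,(400,383)),cv2.resize(j[200:320,220:345,::-1],(400,383))]))
```

```text
[ 0.54758042 -0.00429761  0.0589474 ] [ 3.13974386e+00 -1.07055536e-03  9.69128836e-01] [-0.2533304   0.67345239 -0.22448379]
```

View pics/z3.png

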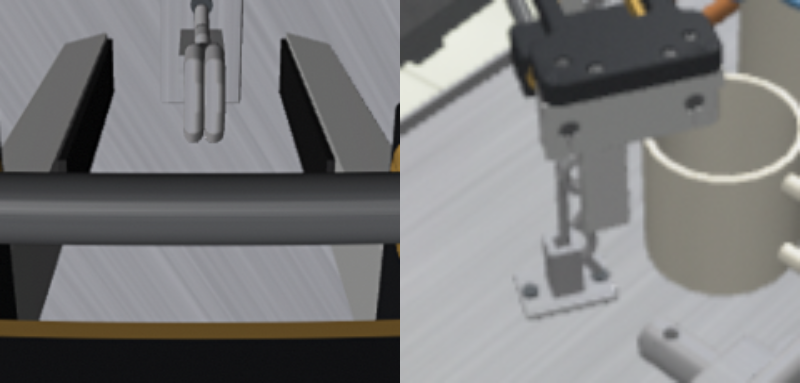

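Both views: the coil hangs between the open fingers, about 2 mm off-centre toward tool +y. I'll check the offset along tool x.

Run:
```python
from h import *
m=cam('wrist');o=ctrl.get_obs();p=o['ee_pos'];y=o['eef_rot'][2]
X=np.array([np.cos(y),np.sin(y),0]);Y=np.array([np.sin(y),-np.cos(y),0])
for z,r in ((.0755,305),(.088,312)):
    for u in (322.4,):
        d=onz(m,u,r,z)-p;print(z,'along X',d@X,'Y',d@Y)
# coil far/near ends: top of coil at rows 250+45/1.665, 250+140/1.665
for r in (45,140):
    d=onz(m,322.4,250+r/1.665,.0755)-p;print(r,d@X)
# fingertips inner edges at z tip
for u in (112,280):
    d=onz(m,200+u/1.667,250+38/1.665,p[2])-p;print('tip',d@X,d@Y)
```

```text
0.0755 along X -0.0014024278920240665 Y 0.0016936346233475785
0.088 along X 0.0007945857373469845 Y 0.0015146307824091257
45 0.011285745870027099
140 -0.015143824932011727
tip 0.007732356120820037 -0.02378818755435529
tip 0.0076951386850703666 0.02311069613719528
```

>>> {"fn": "jog_arm", "kwargs": {
  "motion": [
    [-0.001,0.0018,0.003,0,0,0,-0.3],
    [0,0,0,0,0,0,-0.6],
    [0,0,0,0,0,0,-1],
    [0,0,0,0,0,0,-1],
    [0,0,0,0,0,0,-1]
  ],
  "squeeze": 20
}}

```text
time_s: 3.45
ee_pos: [0.5478, -0.0063, 0.0545]
eef_rot: [3.141, -0.0, 0.969]
force: [-0.1, 0.2, 0.5]
grip_width: 0.0104
grip_force: 0.0
```

>>> {"fn": "jog_arm", "kwargs": {
  "motion": [
    [0,0,0,0,0,0,-1],
    [0,0,0,0,0,0,-1]
  ],
  "squeeze": 25
}}

```text
time_s: 3.65
ee_pos: [0.5478, -0.0062, 0.0545]
eef_rot: [3.142, -0.0, 0.969]
force: [0.1, -0.4, 0.3]
grip_width: 0.0097
grip_force: 25.0
```

>>> {"fn": "jog_arm", "kwargs": {
  "motion": [
    [0,0,-0.01,0,0,0,-1],
    [0,0,-0.015,0,0,0,-1],
    [0,0,-0.02,0,0,0,-1],
    [0,0,-0.02,0,0,0,-1],
    [0,0,-0.015,0,0,0,-1]
  ]
}}

```text
time_s: 4.15
ee_pos: [0.548, -0.0063, 0.1365]
eef_rot: [3.14, -0.001, 0.969]
force: [-0.4, 0.1, -0.2]
grip_width: 0.0096
grip_force: 25.0
```

```bash
python3 -c "
from h import *
o=ctrl.get_obs();print(o['force'],o['grip_force'],o['grip_width'])
plan(.6253,-.032,.130,1.4963,6,-1)"
```

```text
[-0.36347951  0.07055431 -0.20980684] 24.998843423849166 0.009601275432566173
err [ 0.0773 -0.0257 -0.0065] 0.5274 rp [ 3.1403e+00 -8.0000e-04]
[np.float64(0.0038), np.float64(0.013), np.float64(0.0011), 0, 0, np.float64(-0.0879), -1]
[np.float64(0.0026), np.float64(0.0133), np.float64(0.0011), 0, 0, np.float64(-0.0879), -1]
[np.float64(0.0014), np.float64(0.0135), np.float64(0.0011), 0, 0, np.float64(-0.0879), -1]
[np.float64(0.0002), np.float64(0.0136), np.float64(0.0011), 0, 0, np.float64(-0.0879), -1]
[np.float64(-0.001), np.float64(0.0135), np.float64(0.0011), 0, 0, np.float64(-0.0879), -1]
[np.float64(-0.0022), np.float64(0.0134), np.float64(0.0011), 0, 0, np.float64(-0.0879), -1]
```

>>> {"fn": "jog_arm", "kwargs": {
  "motion": [
    [0.004,0.013,0.001,0,0,-0.088,-1],
    [0.0025,0.0133,0.001,0,0,-0.088,-1],
    [0.0015,0.0135,0.001,0,0,-0.088,-1],
    [0,0.0136,0.001,0,0,-0.088,-1],
    [-0.001,0.0135,0.001,0,0,-0.088,-1]
  ]
}}

```text
time_s: 4.65
ee_pos: [0.6127, -0.0279, 0.1302]
eef_rot: [3.141, -0.0, 1.412]
force: [0.5, 0.8, -1.1]
grip_width: 0.0098
grip_force: 25.0
```

>>> {"fn": "jog_arm", "kwargs": {
  "motion": [
    [-0.0022,0.0134,0.001,0,0,-0.088,-1],
    [0,0,0.003,0,0,0,-1],
    [0,0,0,0,0,0,-1]
  ]
}}

```text
time_s: 4.95
ee_pos: [0.6244, -0.0319, 0.1251]
eef_rot: [-3.141, -0.0, 1.494]
force: [0.4, -0.7, -0.3]
grip_width: 0.0098
grip_force: 25.0
```

Run:
```python
from h import *
o=ctrl.get_obs();print(o['ee_pos'],o['eef_rot'],o['force'],o['grip_force'])
m,i=snap('scene','s3.png');t,j=snap('top','t3.png')
cv2.imwrite('pics/z4.png',np.hstack([cv2.resize(i[220:350,270:370,::-1],(430,559),interpolation=2),cv2.resize(j[170:235,380:420,::-1],(344,559),interpolation=2)]))
```

```text
[ 0.62442968 -0.03192173  0.12510934] [-3.14062430e+00 -7.15903202e-05  1.49414323e+00] [ 0.42241812 -0.74897755 -0.25656264] 24.998855977386256
```

View pics/z4.png

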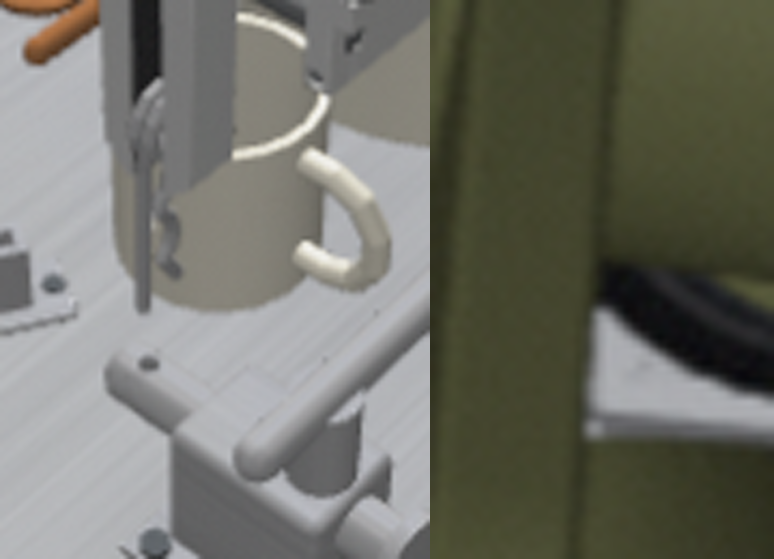

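Scene view: leg tip at z4 (143,312) and hole at (148,364). The top view is blocked by the arm.

Run:
```python
from h import *
m=cam('scene');o=ctrl.get_obs();p=o['ee_pos'];y=o['eef_rot'][2]
X=np.array([np.cos(y),np.sin(y),0]);Y=np.array([np.sin(y),-np.cos(y),0])
t=onz(m,302.9,292.2,p[2]-.0515);h=onz(m,304,304.3,.05)
print('tip',t,'hole',h,'tip in tool',(t-p)@X,(t-p)@Y,'shift X,Y',(h-t)@X,(h-t)@Y)
print(onz(m,302.9,291.7,p[2]-.0515)-t)
print('nominal tip', p-.0110*X,'3view hole diff',(np.array([.6245,-.043,0])-(p-.011*X))@X,(np.array([.6245,-.043,0])-(p-.011*X))@Y)
```

```text
tip [ 0.62363125 -0.04565974  0.07412975] hole [ 0.62450828 -0.04486714  0.05      ] tip in tool -0.013839720845712668 0.0002037369530265682 shift X,Y 0.0008567726485888163 0.0008144503314626323
[-0.0005409   0.00069966  0.        ]
nominal tip [ 0.62364328 -0.04281274  0.12562975] 3view hole diff -0.00012180154630454447 0.0008684489242725323
```

>>> {"fn": "jog_arm", "kwargs": {
  "motion": [
    [0.0004,0.0008,0.005,0,0,0,-1],
    [0,0,0.008,0,0,0,-1],
    [0,0,0.005,0,0,0,-1],
    [0,0,0.002,0,0,0,-1],
    [0,0,0,0,0,0,-1]
  ]
}}

```text
time_s: 5.55
ee_pos: [0.6256, -0.0317, 0.105]
eef_rot: [-3.141, -0.0, 1.497]
force: [0.1, 0.4, -0.4]
grip_width: 0.0098
grip_force: 25.0
```

>>> {"fn": "jog_arm", "kwargs": {
  "motion": [
    [0,0,0.001,0,0,0,-1],
    [0,0,0.001,0,0,0,-1],
    [0,0,0.001,0,0,0,-1],
    [0,0,0.001,0,0,0,-1],
    [0,0,0,0,0,0,-1]
  ]
}}

```text
time_s: 6.05
ee_pos: [0.6258, -0.0317, 0.1013]
eef_rot: [-3.141, 0.0, 1.497]
force: [0.3, -0.2, -1.0]
grip_width: 0.0096
grip_force: 25.0
```

>>> {"fn": "jog_arm", "kwargs": {
  "motion": [
    [0,0,0.001,0,0,0,-1],
    [0,0,0.001,0,0,0,-1],
    [0,0,0.001,0,0,0,-1],
    [0,0,0,0,0,0,-1]
  ]
}}

```text
time_s: 6.45
ee_pos: [0.6258, -0.0317, 0.0983]
eef_rot: [-3.141, -0.0, 1.497]
force: [-0.6, 0.0, -0.5]
grip_width: 0.0095
grip_force: 25.0
```

>>> {"fn": "jog_arm", "kwargs": {
  "motion": [
    [0,0,0.001,0,0,0,-1],
    [0,0,0.001,0,0,0,-1],
    [0,0,0.001,0,0,0,-1],
    [0,0,0,0,0,0,-1]
  ]
}}

```text
time_s: 6.85
ee_pos: [0.6257, -0.0317, 0.0953]
eef_rot: [-3.141, 0.0, 1.497]
force: [0.4, 0.5, -0.6]
grip_width: 0.0092
grip_force: 25.0
```

Run:
```python
from h import *
o=ctrl.get_obs();print(o['ee_pos'],o['force'],o['moment'],o['grip_width'])
m,i=snap('scene','s4.png')
cv2.imwrite('pics/z5.png',cv2.resize(i[230:340,270:360,::-1],(490,599),interpolation=2))
```

```text
[ 0.62574096 -0.03172092  0.09526416] [ 0.350205    0.47678499 -0.59024472] [-0.13345767  0.04184245 -0.02248887] 0.009249160671757236
```

View pics/z5.png

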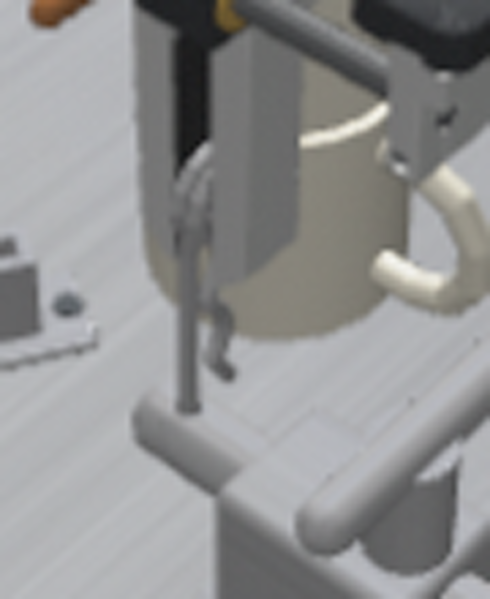

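The leg has entered the hole at (188,408), and the bent leg is clear on the far side of the pin. Continuing down.

>>> {"fn": "jog_arm", "kwargs": {
  "motion": [
    [0,0,0.002,0,0,0,-1],
    [0,0,0.002,0,0,0,-1],
    [0,0,0.002,0,0,0,-1],
    [0,0,0.002,0,0,0,-1],
    [0,0,0,0,0,0,-1]
  ]
}}

```text
time_s: 7.4
ee_pos: [0.6257, -0.0317, 0.0871]
eef_rot: [-3.141, -0.0, 1.497]
force: [-0.5, 0.1, -0.3]
grip_width: 0.0099
grip_force: 25.0
```

>>> {"fn": "jog_arm", "kwargs": {
  "motion": [
    [0,0,0.001,0,0,0,-1],
    [0,0,0.001,0,0,0,-1],
    [0,0,0.001,0,0,0,-1],
    [0,0,0.001,0,0,0,-1],
    [0,0,0,0,0,0,-1]
  ],
  "squeeze": 40
}}

```text
time_s: 7.9
ee_pos: [0.6258, -0.0315, 0.0834]
eef_rot: [-3.142, -0.0, 1.497]
force: [0.5, 1.1, 0.5]
grip_width: 0.0095
grip_force: 40.0
```

>>> {"fn": "jog_arm", "kwargs": {
  "motion": [
    [0,0,0.001,0,0,0,-1],
    [0,0,0.001,0,0,0,-1],
    [0,0,0.001,0,0,0,-1],
    [0,0,0,0,0,0,-1]
  ]
}}

```text
time_s: 8.3
ee_pos: [0.6259, -0.0314, 0.0804]
eef_rot: [3.141, -0.0, 1.497]
force: [0.5, 4.5, 2.0]
grip_width: 0.0092
grip_force: 40.0
```

>>> {"fn": "jog_arm", "kwargs": {
  "motion": [
    [0,0,0.001,0,0,0,-1],
    [0,0,0.001,0,0,0,-1],
    [0,0,0,0,0,0,-1]
  ]
}}

```text
time_s: 8.6
ee_pos: [0.6258, -0.0314, 0.0782]
eef_rot: [-3.141, -0.0, 1.497]
force: [0.3, 4.6, 1.1]
grip_width: 0.0096
grip_force: 40.0
```

>>> {"fn": "jog_arm", "kwargs": {
  "motion": [
    [0.0005,0,0.001,0,0,0,-1],
    [0,0,0.001,0,0,0,-1],
    [0,0,0,0,0,0,-1]
  ]
}}

```text
time_s: 8.9
ee_pos: [0.6258, -0.0312, 0.0761]
eef_rot: [-3.141, -0.0, 1.497]
force: [0.7, 4.0, -0.6]
grip_width: 0.0093
grip_force: 40.0
```

>>> {"fn": "jog_arm", "kwargs": {
  "motion": [
    [0,0,0.001,0,0,0,-1],
    [0,0,0.001,0,0,0,-1],
    [0,0,0,0,0,0,-1]
  ]
}}

```text
time_s: 9.2
ee_pos: [0.6257, -0.0312, 0.074]
eef_rot: [-3.141, 0.0, 1.497]
force: [1.7, 3.7, -2.7]
grip_width: 0.0097
grip_force: 40.0
```

>>> {"fn": "jog_arm", "kwargs": {
  "motion": [
    [0,0,0.001,0,0,0,-1],
    [0,0,0.001,0,0,0,-1],
    [0,0,0,0,0,0,-1]
  ]
}}

```text
time_s: 9.5
ee_pos: [0.6256, -0.0312, 0.0719]
eef_rot: [-3.141, 0.0, 1.497]
force: [1.5, 2.8, -3.7]
grip_width: 0.0092
grip_force: 40.0
```

>>> {"fn": "jog_arm", "kwargs": {
  "motion": [
    [0,0,0.001,0,0,0,-1],
    [0,0,0.001,0,0,0,-1],
    [0,0,0,0,0,0,-1]
  ]
}}

```text
time_s: 9.8
ee_pos: [0.6256, -0.0313, 0.07]
eef_rot: [-3.141, 0.0, 1.497]
force: [0.7, 2.5, -4.1]
grip_width: 0.0094
grip_force: 40.0
```

Run:
```python
from h import *
o=ctrl.get_obs();print(o['ee_pos'],o['force'],o['moment'],o['grip_width'])
m,i=snap('scene','s5.png')
cv2.imwrite('pics/z6.png',cv2.resize(i[230:340,270:360,::-1],(490,599),interpolation=2))
```

```text
[ 0.62563181 -0.03129509  0.06999387] [ 0.7074786   2.54631037 -4.1004032 ] [ 0.59532192 -0.08129791  0.00642036] 0.009366864705492858
```

View pics/z6.png

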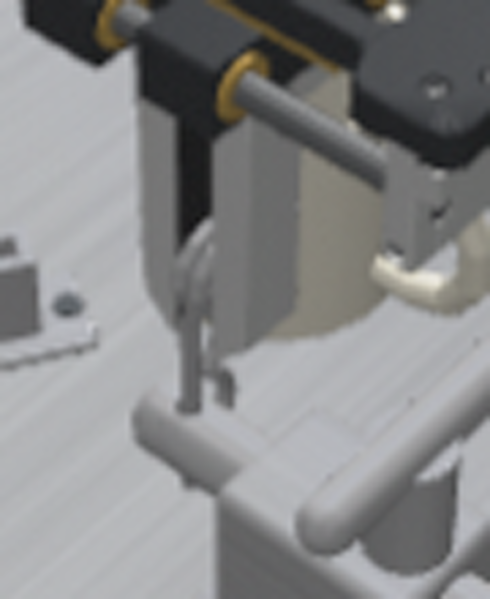

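The tip shows below the pin at (190,480), the bent leg is round its far side, and the spring now pulls the clip on. About 4 mm remain.

>>> {"fn": "jog_arm", "kwargs": {
  "motion": [
    [0,0,0.001,0,0,0,-1],
    [0,0,0.001,0,0,0,-1],
    [0,0,0,0,0,0,-1]
  ]
}}

```text
time_s: 10.15
ee_pos: [0.6258, -0.0314, 0.0683]
eef_rot: [-3.142, 0.0, 1.497]
force: [1.6, 1.9, -2.4]
grip_width: 0.0091
grip_force: 40.0
```

>>> {"fn": "jog_arm", "kwargs": {
  "motion": [
    [0,0,0.001,0,0,0,-1],
    [0,0,0.001,0,0,0,-1],
    [0,0,0,0,0,0,-1]
  ]
}}

```text
time_s: 10.45
ee_pos: [0.6258, -0.0314, 0.0664]
eef_rot: [-3.142, 0.0, 1.497]
force: [-0.6, -0.1, -0.0]
grip_width: 0.0096
grip_force: 40.0
```

>>> {"fn": "jog_arm", "kwargs": {
  "motion": [
    [0,0,0.0005,0,0,0,-1],
    [0,0,0.0005,0,0,0,-1],
    [0,0,0,0,0,0,-1]
  ]
}}

```text
time_s: 10.75
ee_pos: [0.6258, -0.0313, 0.0654]
eef_rot: [-3.142, 0.0, 1.497]
force: [0.7, 0.4, -0.6]
grip_width: 0.0092
grip_force: 40.0
```

>>> {"fn": "jog_arm", "kwargs": {
  "motion": [
    [0,0,0.0005,0,0,0,-1],
    [0,0,0,0,0,0,-1]
  ]
}}

```text
time_s: 10.95
ee_pos: [0.6258, -0.0312, 0.0649]
eef_rot: [-3.141, 0.0, 1.497]
force: [0.6, 0.2, -0.0]
grip_width: 0.0095
grip_force: 40.0
```

>>> {"fn": "jog_arm", "kwargs": {
  "motion": [
    [0,0,0.0005,0,0,0,-1],
    [0,0,0,0,0,0,-1]
  ]
}}

```text
time_s: 11.15
ee_pos: [0.6258, -0.0312, 0.0644]
eef_rot: [-3.142, 0.0, 1.497]
force: [0.9, 0.0, -0.9]
grip_width: 0.0093
grip_force: 40.0
```

>>> {"fn": "jog_arm", "kwargs": {
  "motion": [
    [0,0,0.0005,0,0,0,-1],
    [0,0,0,0,0,0,-1]
  ]
}}

```text
time_s: 11.35
ee_pos: [0.6258, -0.0312, 0.0639]
eef_rot: [-3.142, -0.0, 1.497]
force: [-0.2, 0.2, 0.3]
grip_width: 0.0096
grip_force: 40.0
```

>>> {"fn": "jog_arm", "kwargs": {
  "motion": [
    [0,0,0.0003,0,0,0,-1],
    [0,0,0,0,0,0,-1]
  ]
}}

```text
time_s: 11.55
ee_pos: [0.6259, -0.0312, 0.0637]
eef_rot: [3.141, -0.0, 1.497]
force: [-0.0, 0.7, 0.6]
grip_width: 0.0094
grip_force: 40.0
```

>>> {"fn": "jog_arm", "kwargs": {
  "motion": [
    [0,0,0.0004,0,0,0,-1],
    [0,0,0,0,0,0,-1]
  ]
}}

```text
time_s: 11.75
ee_pos: [0.626, -0.0312, 0.0634]
eef_rot: [3.141, -0.0, 1.497]
force: [0.8, 0.3, 1.5]
grip_width: 0.0091
grip_force: 40.0
```

>>> {"fn": "jog_arm", "kwargs": {
  "motion": [
    [0,0,0.0004,0,0,0,-1],
    [0,0,0,0,0,0,-1]
  ]
}}

```text
time_s: 11.95
ee_pos: [0.6261, -0.0312, 0.0631]
eef_rot: [3.141, -0.0, 1.497]
force: [-0.7, 0.7, 3.3]
grip_width: 0.0096
grip_force: 40.0
```

Light stop felt at 0.0635, so home is about 0.065. I'll back up 1.4 mm, then release.

>>> {"fn": "jog_arm", "kwargs": {
  "motion": [
    [0,0,-0.0015,0,0,0,-1],
    [0,0,0,0,0,0,-1]
  ],
  "squeeze": 15
}}

```text
time_s: 12.15
ee_pos: [0.6257, -0.0313, 0.0642]
eef_rot: [-3.141, 0.0, 1.497]
force: [-0.3, -0.5, -0.4]
grip_width: 0.0098
grip_force: 15.0
```

>>> {"fn": "jog_arm", "kwargs": {
  "motion": [
    [0,0,0,0,0,0,-0.7],
    [0,0,0,0,0,0,-0.5],
    [0,0,0,0,0,0,-0.4],
    [0,0,0,0,0,0,-0.4]
  ]
}}

```text
time_s: 12.55
ee_pos: [0.6258, -0.0312, 0.0643]
eef_rot: [-3.141, 0.0, 1.497]
force: [0.3, 0.3, -0.5]
grip_width: 0.0278
grip_force: 0.0
```

>>> {"fn": "jog_arm", "kwargs": {
  "motion": [
    [0,0,-0.01,0,0,0,-0.4],
    [0,0,-0.025,0,0,0,-0.4],
    [0,0,-0.045,0,0,0,-0.4],
    [0,0,-0.045,0,0,0,-0.4],
    [0,0,0,0,0,0,-0.4]
  ]
}}

```text
time_s: 13.05
ee_pos: [0.628, -0.0314, 0.1971]
eef_rot: [3.131, 0.0, 1.497]
force: [1.1, 0.1, -0.7]
grip_width: 0.028
grip_force: 0.0
```

Run:
```python
from h import *
o=ctrl.get_obs();print(o['ee_pos'],o['force'],o['grip_width'])
m,i=snap('scene','s6.png')
cv2.imwrite('pics/z7.png',np.hstack([cv2.resize(i[250:350,280:370,::-1],(450,500),interpolation=2),cv2.resize(i[:,:,::-1][160:260,420:490],(350,500),interpolation=2)]))
```

```text
[ 0.62801516 -0.03139903  0.19705276] [ 1.11910485  0.0981755  -0.69283164] 0.028033507874003043
```

View pics/z7.png

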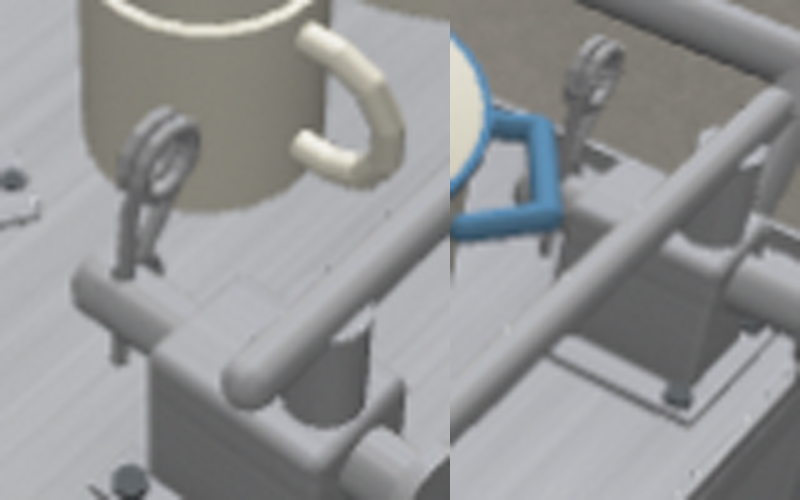

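The clip stands on the pin, with the straight leg showing below it at (120,350) and the bent leg round the far side. Gripper is clear.

```bash
python3 -c "
from station import ctrl
print(ctrl.hand_in())"
```

```text
the job is handed in; nothing more can be done
None
```

The R-clip is snapped home on the lock pin at y = -140 mm and released, and the job is handed in at about 13 s. Forces read between moves stayed under about 5 N, and the pot, mug and spoons were not touched.

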